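# Snap the hall pass onto its sprung tether loop

### The arm

A 6-joint arm with a two-finger parallel gripper is mounted at the origin on the work surface. World frame = base frame: x ahead of the robot, y to its left, z up, the work surface at z = 0. Lengths are in mm, angles in degrees, forces in N, time in s.
With the tool pointing down it reaches from about 350 to 850 mm from the base axis. Payload 8.1 kg.
Tool frame: the origin (TCP) lies midway between the tips of the shut fingers; the grasp point (between the pads) lies 19 mm behind it (hold_point_z is the distance from the TCP to the grasp point, in mm); z points along the fingers, y is the direction in which the jaws open and shut (so a half turn about z gives the same grasp; the last joint's range is limited). The gripper opens to 85 mm and grips with 20 to 120 N. Pads are 22 mm wide; open, the fingers measure 114 mm over their backs; the gripper's body (76 mm by 85 mm) begins 54 mm behind the grasp point. The pads swing forward as they close: fully open they stand 13 mm farther back than shut.
Start: joints at [-74.737, 7.471, 85.268, -0, 87.261, -4.893], TCP at [206.773, -563.25, 231.292] pointing down, gripper open.
Joint ranges: [-169.43, 169.43], [-51.17, 129.36], [1.28, 143.12], [-76.62, 256.62], [0, 156.53], [-152.29, 152.29]. Speed limits (degrees/s): [136.94, 136.94, 159.86, 180, 180, 180].

### API

Orientations are given as [roll, pitch, yaw] about the fixed x, y, z axes, in that order (R = Rz(yaw) Ry(pitch) Rx(roll)).
In Python, from bench import sense, snapshot, camera_params, hand_in, hold_point_z gives the robot as it stands.
- The arm moves only by the tool servo_tool, never from a script. Its argument "motion" is a list of rows, each a list of 7 numbers: the finger opening in mm, from 0 to 85.4, then the shift along the tool's x, y, z in mm, then the turn, a rotation vector about the tool's x, y, z in rad. A call has 1 to 10 rows; each row shifts and turns the pose as measured when the row begins, along the tool's axes as they then stand; what a row does not reach is not made up. A row lasts 1/10 s, in which the tool goes at most 50 mm and 8.59 degrees, less where a joint would pass 70% of its speed; a pose out of reach is approached as far as the arm can. A call with a gripper value outside its range is refused whole. The fingers move at their own pace and stop on an object; "force" is the grip in N (left out, the last holds). Time passes only in rows, so rows that do not move let the fingers close. It gives the time, the measured TCP pose, the force and the opening at its end, in the units of the state.
- sense(): the state, without advancing time (a new reading comes with each control period).
- snapshot(name): name is "scene" or "top" or "wrist"; returns the picture (420x560x3 uint8, blue, green, red); there is no depth.
- camera_params(name): a dict with "fx", "fy", "cx", "cy" (pixels), "R" (3x3) and "t" (3): a world point X has camera coordinates R X + t; the wrist camera has in their place "tool_from_camera" (4x4, takes a point from camera to tool coordinates, whose origin is the TCP and whose axes are the flange's). Camera axes: x right, y down, z forward; pixel columns grow to the right and rows downward; lengths in mm; the calibration is good to about 2 mm. A picture is of the moment at which its call begins: read the wrist's pose just before it. camera_params takes no time and is no camera call.
- hand_in(): hands the job in, once; it reports no verdict.
The state is a dict: "time": time; "joint_pos": joint angles; "qd": joint speeds; "joint_efforts": joint torques, N m; "tool_pos": TCP position; "tcp_rot": TCP orientation; "ft_force": force on the tool from outside, world axes, zero at the start; "wrist_torque": the same for the moment, N m; "finger_gap": finger opening in mm.
Only numpy, scipy, OpenCV 4.12 (cv2) and the standard library are available. Lean on these libraries where they do the work, as an engineer would, in place of code of your own. Each camera call takes 0.05 s, during which the arm holds its last target. There are 200 camera calls.

### The job

Clip the wooden hall pass back onto the steel tether loop: press the snap hook's brass gate against the loop's upright front bar until the bar has passed into the hook and the gate springs shut, then let go so that the pass is left standing flat on the table, hooked to the loop. The loop gives way on its spring for an unknown distance before it will hold, so go by feel, and never press hook and loop together with more than about 15 N. Leave the erasers and the clip dish where they are.

Things in the scene. Friction and masses are not known exactly. Their poses are not given: they have to be found in the camera images.
- hall_pass: Loose hall pass, about 90 g: brown wooden block with yellow side panels, 64 mm long (its x), 24 wide (y), 40 tall (z), standing on the table; origin at the centre of the block's underside. A level steel snap hook, a ring of 7 mm round bar, is fixed on its +x end, centred 16 mm above the underside; it reaches to x = 81 mm and is 36 mm wide over all.
- hook_mouth (a point): The point to press on the bar: on the shut brass gate, at x 76, y -2, z 16 mm of the pass (axes as the pass). Gate 4.4 mm thick, hinged at y +12, free end at y -8 mm; sprung, swings only inward (-x), opening at about 3 to 6 N. A bar enters if met within 4 mm either side of this point.
- hook_throat (a point): The middle of the space inside the hook, at x 50, y 0, z 16 mm of the pass (axes as the pass). The space runs from x 41 mm (closed end by the block) to the gate, y -11 to +11 mm. The gate shuts behind the bar once the bar's axis is 22 to 26 mm inside the shut gate's axis (x about 51 to 54); the axis can go no farther than x 45. A caught bar holds if the pass is pulled back.
- bracket: Fixed tether bracket: grey housing 85 x 52, 70 mm tall, on a dark foot plate, with a long closed upright loop of 8 mm round steel bar out of its front. Origin on the table under the axis of the loop's upright front bar, loop at rest; +x points from the bar to the housing, the way to press. Housing face at x 75 mm, its far end at 160 mm. Loop arms run back along x at heights 5 and 53 mm.
- loop_bar (a point): Where the front bar's axis stands at rest, 16 mm above the table (fixed point, axes as the bracket; bar upright, 8 to 50 mm high). The loop slides along +x on a soft spring (1.2 N plus 35 N/m; not reported) until a hidden stop 4 to 36 mm on, set differently every time; only there does it resist firmly enough to open the gate. Let go, it returns to rest and draws a caught pass along.
- eraser_a: Pink rubber eraser lying loose, 55 x 22 mm, 12 mm high; origin at the centre of its underside. Leave alone.
- eraser_b: The other pink rubber eraser, same size; origin at the centre of its underside. Leave alone.
- clip_dish: Small round tortoiseshell dish of paper clips, 80 mm across, 22 mm high, loose; origin at the centre of its underside. Leave alone.

How it is judged:
By the outcome, as a careful person would: the job done as asked, in the order asked, and still so for the second after the job is handed in, with the robot touching nothing.
It also fails if it takes over 64 s, if anything falls off the work surface, if the arm or the gripper's body presses on something with over 40 N, if the wrist force passes 120 N, or if a joint passes its speed limit or range.

## Working session

There is one attempt and no reset: what is moved stays moved. The work goes in short steps, Python scripts to look and compute and a tool call to move; the robot and the scene stay as the last step left them, time stands still between calls to the robot, and variables do not carry over. Pictures are saved under pics/ and viewed, about 8 in all and at most 12, crops included, and the job is handed in when it is done.

Besides the shell and the picture viewer there is one more tool, called after "Request:" as name(argument=value, ...) on one line, values as JSON. servo_tool: Moves the arm, as the interface text tells. Its arguments: {"type":"object","properties":{"motion":{"type":"array"},"force":{"type":"number"}},"required":["motion"]}

```bash
mkdir -p pics
python3 - <<'E'
from bench import *
import cv2
s=sense();print(s);print(hold_point_z if not callable(hold_point_z) else hold_point_z())
for n in("top","scene"):
    cv2.imwrite(f"pics/{n}0.png",snapshot(n)); print(n,camera_params(n))
print(camera_params("wrist"))
E
```

```text
{'time': 0.0, 'joint_pos': array([-7.47369546e+01,  7.51638953e+00,  8.53311563e+01,  1.12295480e-03,
        8.72604841e+01, -4.89453594e+00]), 'qd': array([ 0.04793369, -0.01996984, -0.05936443, -0.0125442 , -0.07284879,
        0.00250356]), 'joint_efforts': array([-1.09204073e-03, -5.69395924e+01, -5.00563502e+01, -4.06132949e-04,
        1.45513960e-02, -6.89589569e-06]), 'tool_pos': array([ 206.62766665, -562.7036647 ,  230.21307722]), 'tcp_rot': array([-1.79892460e+02, -1.03347918e-02,  2.01575169e+01]), 'ft_force': array([ 0.30550477,  0.41107617, -0.07181036]), 'wrist_torque': array([-0.06087747, -0.02125453,  0.02253705]), 'finger_gap': 85.57917315663069}
18.700000000000003
top {'fx': 461.1307967911438, 'fy': 461.1307967911438, 'cx': 281.0484435474621, 'cy': 205.15021312118657, 'R': array([[ 0.02120082, -0.99924234,  0.03263863],
       [-0.99007744, -0.02551999, -0.1381861 ],
       [ 0.13891434, -0.02938511, -0.98986833]]), 't': array([-109.43474944,  595.19951589,  932.55649471])}
scene {'fx': 506.4288004429641, 'fy': 506.4288004429641, 'cx': 280.3992906884661, 'cy': 211.2023981445545, 'R': array([[ 0.89132197,  0.45332983, -0.00610016],
       [ 0.33427623, -0.6662134 , -0.66664766],
       [-0.30627528,  0.59215857, -0.74534803]]), 't': array([-512.0379669 , -218.35011559, 1374.73072106])}
{'fx': 345.3565755865775, 'fy': 345.3565755865775, 'cx': 276.99352403489826, 'cy': 210.7191271691366, 'tool_from_camera': array([[-6.19338169e-05, -9.47966676e-01, -3.18369562e-01,
         8.24284295e+01],
       [ 9.99999880e-01, -2.13577499e-04,  4.41406965e-04,
         1.70545002e-01],
       [-4.86435668e-04, -3.18369496e-01,  9.47966575e-01,
        -1.42382405e+02],
       [ 0.00000000e+00,  0.00000000e+00,  0.00000000e+00,
         1.00000000e+00]])}
```

View pics/top0.png

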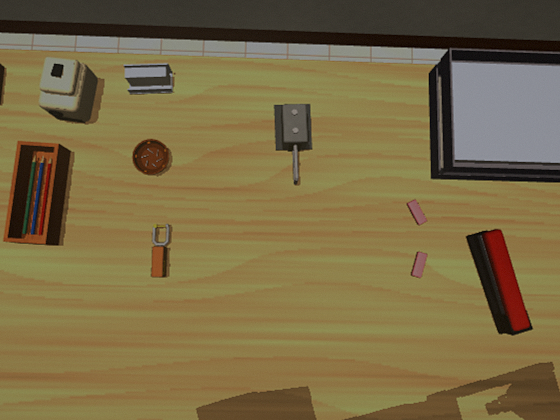

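View pics/scene0.png

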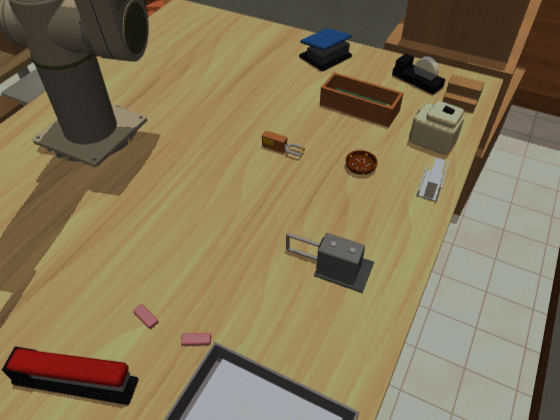

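```bash
cat > h.py <<'E'
import numpy as np, cv2
from bench import *
from scipy.spatial.transform import Rotation as Ro
def cam(n,s=None):
    p=camera_params(n); K=np.array([[p['fx'],0,p['cx']],[0,p['fy'],p['cy']],[0,0,1]])
    if n=='wrist':
        T=np.eye(4);T[:3,:3]=Ro.from_euler('xyz',s['tcp_rot'],degrees=True).as_matrix();T[:3,3]=s['tool_pos']
        M=np.linalg.inv(T@p['tool_from_camera']); return K,M[:3,:3],M[:3,3]
    return K,np.array(p['R']),np.array(p['t'])
def back(c,u,v,z):
    K,R,t=c; d=R.T@np.linalg.solve(K,[u,v,1]); o=-R.T@t
    return o+d*(z-o[2])/d[2]
def proj(c,X):
    K,R,t=c; q=K@(R@np.array(X,float)+t); return q[:2]/q[2]
def totool(s,d): return Ro.from_euler('xyz',s['tcp_rot'],degrees=True).inv().apply(d)
E
python3 - <<'E'
from h import *
c=cam('top')
for n,u,v,z in [('block near end top',159,277,40),('block hook end top',160,246,40),('hook tip',162,225,16),('bar top',297,184,57),('bar bot',297,184,5),('arm back',295.5,148,53),('house front L',278,149,0),('dish',152,157,10)]:
    print(n,back(c,u,v,z).round(1))
im=cv2.imread('pics/top0.png')
a=cv2.resize(im[210:290,110:210],None,fx=5,fy=5,interpolation=cv2.INTER_CUBIC)
b=cv2.resize(im[95:195,260:330],None,fx=4,fy=4,interpolation=cv2.INTER_CUBIC)
cv2.imwrite('pics/crop.png',np.hstack([a,b]))
print(a.shape,b.shape)
E
```

```text
block near end top [442.2 152.8  40. ]
block hook end top [505.8 154.4  40. ]
hook tip [551.9 158.2  16. ]
bar top [ 641.4 -127.6   57. ]
bar bot [ 651.2 -130.9    5. ]
arm back [ 720.1 -123.4   53. ]
house front L [730.9 -87.2   0. ]
dish [701.9 189.8  10. ]
(400, 500, 3) (400, 280, 3)
```

View pics/crop.png

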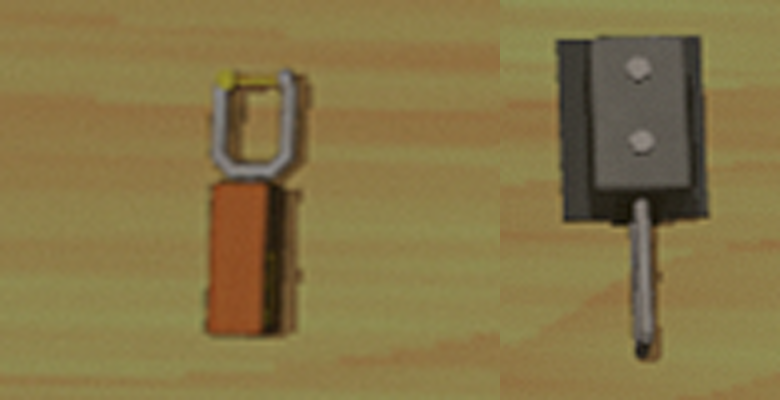

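Run:
```python
from h import *
c=cam('top')
P=lambda x,y,z:back(c,110+x/5-.4,210+y/5-.4,z)
Q=lambda x,y,z:back(c,260+(x-500)/4-.4,95+y/4-.4,z)
pts=[P(213,183,40),P(268,183,40),P(207,333,40),P(263,333,40)]
print(np.round(pts,1)); m=np.mean(pts,0); f=(pts[0]+pts[1]-pts[2]-pts[3]);print('pass',m,np.degrees(np.arctan2(f[1],f[0])))
print('hook tips',P(228,78,16),P(289,75,16))
b=Q(644,345,57);a=Q(640,205,57);print('arm',b,a,np.degrees(np.arctan2(*(a-b)[1::-1])))
p,q=Q(641,141,72),Q(638,68,72);print('bolts',p,q,np.degrees(np.arctan2(*(q-p)[1::-1])))
s=sense();print(totool(s,np.array([470,154,150])-s['tool_pos']))
```

```text
[[505.  170.4  40. ]
 [505.6 147.7  40. ]
 [443.4 169.2  40. ]
 [443.9 146.3  40. ]]
pass [474.49175531 158.42455486  40.        ] 1.227889405845363
hook tips [551.08554199 172.59417619  16.        ] [553.00729143 146.7239389   16.        ]
arm [ 648.03755138 -124.53350065   57.        ] [ 723.64814015 -121.13052384   57.        ] 2.576950191105626
bolts [ 754.1275223  -120.20699068   72.        ] [ 793.94597049 -117.93880185   72.        ] 3.2602314506629386
[ 494.20998505 -581.9758808    81.38119689]
```

Request:
servo_tool(motion=[[85, 0, 0, 0, 0, 0, 0.11], [85, 0, 0, 0, 0, 0, 0.11], [85, 0, 0, 0, 0, 0, 0.11], [85, 17, -43, 4, 0, 0, 0], [85, 17, -43, 4, 0, 0, 0], [85, 17, -43, 4, 0, 0, 0], [85, 17, -43, 4, 0, 0, 0], [85, 17, -43, 4, 0, 0, 0], [85, 17, -43, 4, 0, 0, 0], [85, 17, -43, 4, 0, 0, 0]], force=40)

```text
time: 1.1
tool_pos: [322.7, -252.2, 195.6]
tcp_rot: [-179.3, 0.3, -0.1]
ft_force: [1.6, 0.3, -0.1]
finger_gap: 85.3
```

Request:
servo_tool(motion=[[85, 17, -43, 4, 0, 0, 0], [85, 17, -43, 4, 0, 0, 0], [85, 17, -43, 4, 0, 0, 0], [85, 17, -43, 4, 0, 0, 0], [85, 17, -43, 4, 0, 0, 0], [85, 17, -43, 4, 0, 0, 0], [85, 17, -43, 4, 0, 0, 0], [85, 17, -43, 4, 0, 0, 0]])

```text
time: 1.9
tool_pos: [460.3, 107.8, 164.5]
tcp_rot: [-179.4, 0.2, -0.2]
ft_force: [0.7, 0.2, -0.0]
finger_gap: 85.3
```

Request:
servo_tool(motion=[[85, 6, -25, 5, 0, 0, 0], [85, 6, -25, 5, 0, 0, 0], [85, 0, 0, 0, -0.01, 0.0035, -0.024], [85, 0, 0, 0, 0, 0, 0]])

```text
time: 2.3
tool_pos: [471.6, 165.5, 152.2]
tcp_rot: [-180.0, 0.2, 1.7]
ft_force: [0.3, -0.2, -0.3]
finger_gap: 85.1
```

Run:
```python
from h import *
s=sense();print(s['tool_pos'],s['tcp_rot'],s['ft_force'])
cv2.imwrite('pics/w1.png',snapshot('wrist'));np.save('s1.npy',s,allow_pickle=True)
```

```text
[471.58043269 165.52287039 152.1946818 ] [-1.79971724e+02  1.60560008e-01  1.74311608e+00] [ 0.32817179 -0.16001529 -0.25464525]
```

View pics/w1.png

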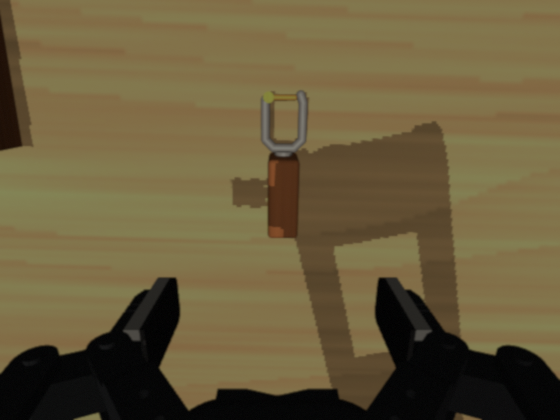

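Run:
```python
from h import *
s=np.load('s1.npy',allow_pickle=True).item();c=cam('wrist',s)
p=[back(c,u,v,40) for u,v in [(268.5,156),(298,156),(268.5,238),(298,238)]]
print(np.round(p,1),np.mean(p,0)); f=p[0]+p[1]-p[2]-p[3];print(np.degrees(np.arctan2(f[1],f[0])))
h=[back(c,u,v,16) for u,v in[(269,97),(302,96)]];print(h,(h[0]+h[1])/2)
im=cv2.imread('pics/w1.png')[85:250,235:335];cv2.imwrite('pics/w1c.png',cv2.resize(im,None,fx=3.6,fy=3.6,interpolation=cv2.INTER_CUBIC))
```

```text
[[510.7 172.9  40. ]
 [511.4 151.2  40. ]
 [445.1 171.5  40. ]
 [445.8 147.9  40. ]] [478.22024212 160.85999742  40.        ]
2.0725477168533084
[array([551.83202691, 174.02820711,  16.        ]), array([553.32460456, 148.81518884,  16.        ])] [552.57831574 161.42169798  16.        ]
```

View pics/w1c.png

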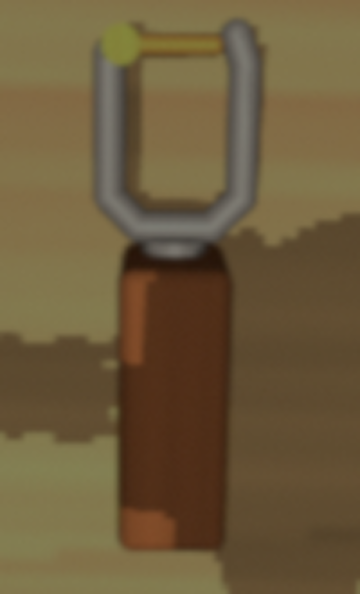

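Request:
servo_tool(motion=[[85, 2.5, 5.5, 20, 0, 0, 0], [85, 0, 0, 40, 0, 0, 0], [85, 0, 0, 40, 0, 0, 0], [85, 0, 0, 20, 0, 0, 0], [85, 0, 0, 5, 0, 0, 0], [85, 0, 0, 0, 0, 0, 0]])

```text
time: 2.95
tool_pos: [476.3, 153.5, 27.1]
tcp_rot: [-179.9, -0.2, 1.2]
ft_force: [0.1, 0.3, 0.2]
finger_gap: 84.8
```

Request:
servo_tool(motion=[[85, -1, -6, 10, 0, -0.003, -0.008], [85, 0, 0, 8, 0, 0, 0], [85, 0, 0, 2, 0, 0, 0], [85, 0, 0, 0, 0, 0, 0]])

```text
time: 3.35
tool_pos: [478.5, 159.9, 9.9]
tcp_rot: [-179.9, -0.4, 1.6]
ft_force: [-0.3, -0.2, 0.1]
finger_gap: 85.3
```

Request:
servo_tool(motion=[[85, -3, 0, 4, 0, -0.005, 0], [85, 0, 0, 0, 0, 0, 0], [20, 0, 0, 0, 0, 0, 0], [10, 0, 0, 0, 0, 0, 0], [10, 0, 0, 0, 0, 0, 0], [10, 0, 0, 0, 0, 0, 0], [10, 0, 0, 0, 0, 0, 0], [10, 0, 0, 0, 0, 0, 0]], force=40)

```text
time: 4.15
tool_pos: [476.5, 160.3, 7.1]
tcp_rot: [-179.8, -0.2, 1.6]
ft_force: [-0.8, 0.1, -0.5]
finger_gap: 23.6
```

Run:
```python
from h import *
s=sense();print(s['tool_pos'],s['tcp_rot'],s['ft_force'],s['finger_gap'])
cv2.imwrite('pics/w2.png',snapshot('wrist'));np.save('s2.npy',s,allow_pickle=True)
```

```text
[476.53758481 160.31161113   7.14834564] [-179.84038717   -0.21645357    1.61196349] [-0.83656645  0.08352546 -0.45471987] 23.553396859477758
```

View pics/w2.png

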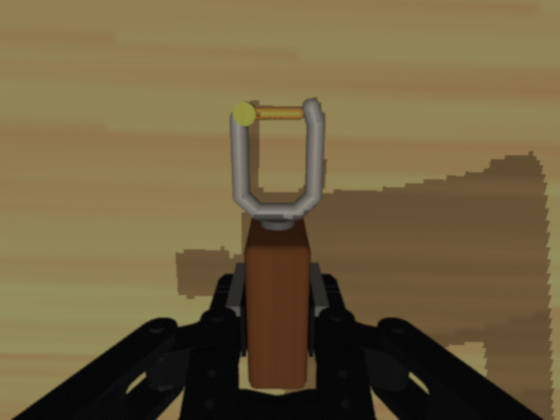

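Run:
```python
from h import *
s=np.load('s2.npy',allow_pickle=True).item();c=cam('wrist',s)
T=lambda u,v,z:totool(s,back(c,u,v,z)-s['tool_pos'])
for n,u,v,z in [('hinge',245,113,18),('gate',280,113,16),('hookL',240,160,16),('hookR',315,160,16),('front L',248,247,40),('front R',308,247,40),('rearL',249,388,40),('rearR',306,388,40)]: print(n,back(c,u,v,z).round(1),T(u,v,z).round(1))
bar=np.array([649,-126.5]); y=np.radians(2.9); 
print(bar)
```

```text
hinge [552.2 174.1  18. ] [ 76.1 -11.7 -10.5]
gate [552.5 161.2  16. ] [76.   1.2 -8.6]
hookL [534.5 176.3  16. ] [ 58.4 -14.4  -8.6]
hookR [535.3 147.1  16. ] [58.4 14.8 -8.7]
front L [508.5 171.1  40. ] [ 32.4 -10.  -32.7]
front R [509.1 150.3  40. ] [ 32.4  10.8 -32.8]
rearL [446.3 170.6  40. ] [-29.8 -11.3 -32.9]
rearR [447.  147.6  40. ] [-29.8  11.7 -33. ]
[ 649.  -126.5]
```

Request:
servo_tool(motion=[[10, 0, 0, -20, 0, 0, 0], [10, 0, 0, -20, 0, 0, 0], [10, 0, 20, -10, 0, 0, -0.012], [10, 4, 35, 0, 0, 0, -0.012], [10, 6, 40, 0, 0, 0, 0], [10, 6, 40, 0, 0, 0, 0], [10, 6, 40, 0, 0, 0, 0], [10, 6, 40, 0, 0, 0, 0], [10, 5, 30, 0, 0, 0, 0], [10, 0, 0, 0, 0, 0, 0]])

```text
time: 5.2
tool_pos: [521.6, -91.3, 57.5]
tcp_rot: [-179.9, -0.2, 3.3]
ft_force: [-0.2, -0.4, -1.1]
finger_gap: 23.7
```

Run:
```python
from h import *
s=sense();print(s['tool_pos'],s['tcp_rot'],s['ft_force'],s['finger_gap'])
print(totool(s,np.array([524.5,-129.6,57])-s['tool_pos']))
```

```text
[521.61837595 -91.28681082  57.47116982] [-1.79908393e+02 -1.54979749e-01  3.30752317e+00] [-0.22424836 -0.36489639 -1.08828953] 23.70346211272287
[ 0.66506331 38.41633171  0.4115491 ]
```

Request:
servo_tool(motion=[[10, 0, 22, 0, 0, 0, 0], [10, 0, 12, 0, 0, 0, 0.004], [10, 0, 0, 0, 0, 0, 0], [10, 0, 0, 0, 0, 0, 0]])

```text
time: 5.6
tool_pos: [522.5, -125.0, 56.2]
tcp_rot: [-179.8, -0.0, 2.9]
ft_force: [-1.1, -0.1, -0.9]
finger_gap: 23.7
```

Run:
```python
from h import *
s=sense();print(s['tool_pos'],s['tcp_rot'],s['ft_force'],s['finger_gap'])
cv2.imwrite('pics/w3.png',snapshot('wrist'));np.save('s3.npy',s,allow_pickle=True)
```

```text
[ 522.46138759 -125.00194289   56.19314467] [-1.79773682e+02 -2.16506429e-02  2.92968031e+00] [-1.09341033 -0.09187781 -0.87180717] 23.681658702875033
```

View pics/w3.png

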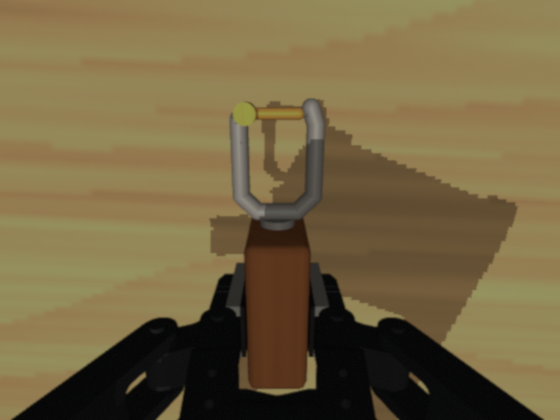

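Request:
servo_tool(motion=[[10, 0, 0, -10, 0, 0, 0], [10, 10, 2, -8, 0, 0, 0], [10, 15, 0, 0, 0, 0, 0], [10, 5, 0, 0, 0, 0, 0], [10, 0, 0, 0, 0, 0, 0]])

```text
time: 6.15
tool_pos: [553.3, -120.9, 77.2]
tcp_rot: [-179.7, -0.0, 3.2]
ft_force: [-0.7, -0.8, -1.8]
finger_gap: 23.3
```

Run:
```python
from h import *
s=sense();print(s['tool_pos'],s['tcp_rot'],s['ft_force'],s['finger_gap'])
im=snapshot('wrist');cv2.imwrite('pics/w4.png',im);np.save('s4.npy',s,allow_pickle=True)
cv2.imwrite('pics/w4c.png',cv2.resize(im[0:140,200:360],None,fx=4,fy=4,interpolation=cv2.INTER_CUBIC))
```

```text
[ 553.28014746 -120.86115048   77.17740125] [-1.79719301e+02 -1.80830162e-02  3.22010126e+00] [-0.74511818 -0.79545367 -1.82408391] 23.283942470346872
```

View pics/w4c.png

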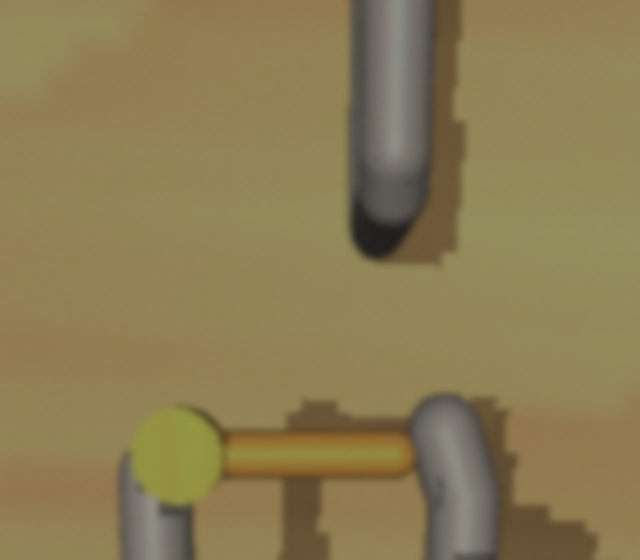

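Run:
```python
from h import *
s=np.load('s4.npy',allow_pickle=True).item();c=cam('wrist',s)
R=lambda u,v,z:(back(c,200+u/4-.4,v/4-.4,z))
for n,u,v,z in [('arm far',391.5,0,53),('arm near',392,150,53),('bar front top',393,225,53),('bar front bottom',377,258,5),
 ('armL',352,50,53),('armR',432,50,53)]:
    w=R(u,v,z); print(n,w.round(1),totool(s,w-s['tool_pos']).round(1))
h=16+s['tool_pos'][2]-7.1
for n,u,v in [('hinge',176,455),('gate free',415,453),('gate mid',300,455),('hookR',465,520),('hookL',155,520)]:
    w=R(u,v,h);print(n,w.round(1),totool(s,w-s['tool_pos']).round(1))
```

```text
arm far [ 674.1 -122.7   53. ] [120.5   8.7  24.2]
arm near [ 659.9 -123.8   53. ] [106.3   9.1  24.2]
bar front top [ 652.4 -124.5   53. ] [98.8  9.3 24.2]
bar front bottom [ 652.8 -124.7    5. ] [99.1  9.8 72.2]
armL [ 669.2 -118.8   53. ] [115.9   4.6  24.2]
armR [ 669.7 -127.4   53. ] [115.9  13.1  24.1]
hinge [ 628.4 -104.3   86.1] [ 75.9 -12.4  -8.8]
gate free [ 629.8 -126.5   86.1] [76.1  9.9 -8.9]
gate mid [ 629.  -115.8   86.1] [75.9 -0.8 -8.9]
hookR [ 624.  -131.7   86.1] [70.  14.8 -9. ]
hookL [ 622.3 -102.5   86.1] [ 70.  -14.5  -8.8]
```

Request:
servo_tool(motion=[[10, -8, 7, 0, -0.004, 0, 0], [10, 0, 0, 20, 0, 0, 0], [10, 0, 0, 20, 0, 0, 0], [10, 0, 0, 15, 0, 0, 0], [10, 0, 0, 5, 0, 0, 0], [10, 0, 0, 0, 0, 0, 0]])

```text
time: 6.8
tool_pos: [540.9, -129.9, 15.3]
tcp_rot: [180.0, 0.1, 3.2]
ft_force: [-0.2, -0.6, -1.0]
finger_gap: 23.4
```

Run:
```python
from h import *
s=sense();print(s['tool_pos'],s['tcp_rot'],s['ft_force'],s['finger_gap'])
print('bar in tool',totool(s,np.array([656.6,-124.2,16])-s['tool_pos']))
```

```text
[ 540.86365225 -129.90340369   15.28817059] [1.79989334e+02 1.20913641e-01 3.24374303e+00] [-0.22932493 -0.63659811 -1.02116604] 23.418302717976616
bar in tool [115.87188121   0.8547095   -0.95620147]
```

Request:
servo_tool(motion=[[10, 3, -1, 4, 0, 0, 0], [10, 6, 0, 2, 0, 0, 0], [10, 6, 0, 0, 0, 0, 0], [10, 4, 0, 0, 0, 0, 0], [10, 0, 0, 0, 0, 0, 0]])

```text
time: 7.3
tool_pos: [563.5, -128.3, 11.5]
tcp_rot: [179.9, -0.1, 3.2]
ft_force: [-0.7, -0.5, -1.2]
finger_gap: 23.3
```

Run:
```python
from h import *
s=sense();print(s['tool_pos'],s['tcp_rot'],s['ft_force'],s['finger_gap'])
print('bar in tool',totool(s,np.array([656.6,-124.2,16])-s['tool_pos']))
im=snapshot('wrist')
cv2.imwrite('pics/w5c.png',cv2.resize(im[0:140,200:360],None,fx=4,fy=4,interpolation=cv2.INTER_CUBIC))
np.save('s5.npy',s,allow_pickle=True)
```

```text
[ 563.53103969 -128.33924663   11.50386265] [ 1.79905658e+02 -1.00863539e-01  3.24442126e+00] [-0.74545654 -0.48966602 -1.16320951] 23.31465999997428
bar in tool [93.16182177  1.14181099 -4.33026778]
```

View pics/w5c.png

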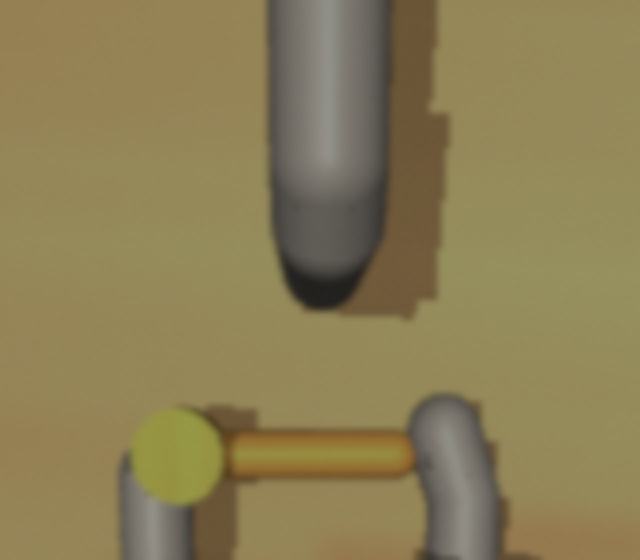

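Request:
servo_tool(motion=[[10, 4, 0, 1, 0, 0, 0], [10, 3, 0, 1, 0, 0, 0], [10, 2, 0, 0, 0, 0, 0], [10, 0, 0, 0, 0, 0, 0]])

```text
time: 7.75
tool_pos: [573.2, -127.8, 9.6]
tcp_rot: [179.9, -0.1, 3.3]
ft_force: [-0.8, -0.5, -0.8]
finger_gap: 23.0
```

Request:
servo_tool(motion=[[10, 2, 0, 0, 0, 0, 0], [10, 2, 0, 0, 0, 0, 0], [10, 2, 0, 0, 0, 0, 0]])

```text
time: 8.05
tool_pos: [578.6, -127.4, 9.2]
tcp_rot: [179.9, -0.0, 3.2]
ft_force: [-1.1, 0.2, -0.5]
finger_gap: 23.6
```

Request:
servo_tool(motion=[[10, 2, 0, 0, 0, 0, 0], [10, 2, 0, 0, 0, 0, 0]])

```text
time: 8.25
tool_pos: [582.6, -127.1, 9.2]
tcp_rot: [179.9, 0.0, 3.2]
ft_force: [-1.5, 0.7, -0.8]
finger_gap: 23.2
```

Request:
servo_tool(motion=[[10, 2, 0, 0, 0, 0, 0], [10, 2, 0, 0, 0, 0, 0]])

```text
time: 8.45
tool_pos: [586.9, -126.9, 9.1]
tcp_rot: [179.9, 0.0, 3.2]
ft_force: [-2.7, -0.2, -0.2]
finger_gap: 23.5
```

Request:
servo_tool(motion=[[10, 2, 0, 0, 0, 0, 0], [10, 2, 0, 0, 0, 0, 0]])

```text
time: 8.65
tool_pos: [591.2, -126.6, 9.1]
tcp_rot: [179.9, 0.0, 3.2]
ft_force: [-2.3, 0.3, -0.5]
finger_gap: 23.6
```

Request:
servo_tool(motion=[[10, 2, 0, 0, 0, 0, 0], [10, 2, 0, 0, 0, 0, 0]])

```text
time: 8.85
tool_pos: [595.5, -126.4, 9.1]
tcp_rot: [179.9, 0.1, 3.2]
ft_force: [-2.8, 0.2, 0.7]
finger_gap: 23.7
```

Request:
servo_tool(motion=[[10, 2, 0, 0, 0, 0, 0], [10, 2, 0, 0, 0, 0, 0]])

```text
time: 9.05
tool_pos: [599.8, -126.1, 9.1]
tcp_rot: [179.9, 0.1, 3.2]
ft_force: [-1.7, -0.6, 1.2]
finger_gap: 23.5
```

```bash
cat > g.py <<'E'
from h import *
s=sense();F=[]
for i in range(3):
    im=snapshot('wrist');F.append(sense()['ft_force'])
cv2.imwrite('pics/last.png',im)
print(s['tool_pos'].round(1),'F',np.mean(F,0).round(2))
hs=cv2.cvtColor(im,cv2.COLOR_BGR2HSV)
w5=cv2.imread('pics/w5c.png')
# gate orange: print saturation/colour along gate row band and below
for r in (100,106,110,113,116,120,126,132,140,150): print(r,[tuple(im[r,u]) and '%d/%d/%d'%tuple(im[r,u]) for u in (258,264,270,276,282,288,294,300)])
E
python3 g.py
```

```text
[ 599.8 -126.1    9.1] F [-2.14  0.56 -0.01]
100 ['67/102/121', '86/131/148', '67/72/75', '83/89/93', '85/90/94', '77/82/86', '55/60/63', '55/85/105']
106 ['52/81/102', '54/85/105', '52/70/83', '82/88/92', '85/90/94', '76/81/85', '49/72/89', '52/80/100']
110 ['51/112/147', '50/112/146', '51/112/146', '60/72/78', '73/78/81', '54/70/79', '50/112/146', '48/106/142']
113 ['63/139/148', '63/139/148', '63/139/148', '62/137/146', '59/123/129', '62/138/147', '63/138/148', '55/123/148']
116 ['51/115/146', '51/112/142', '50/112/142', '51/113/144', '52/115/146', '51/115/146', '52/115/146', '49/108/144']
120 ['53/85/105', '75/118/135', '75/116/133', '77/120/137', '77/121/137', '77/121/137', '77/121/136', '81/126/142']
126 ['58/91/111', '87/133/148', '87/134/148', '87/133/148', '87/133/148', '88/134/148', '88/133/148', '88/134/148']
132 ['61/93/113', '88/135/148', '88/135/148', '88/135/148', '88/136/148', '88/135/148', '89/136/148', '88/136/148']
140 ['61/94/114', '89/136/148', '89/137/148', '89/137/148', '90/138/149', '90/137/148', '90/138/149', '80/124/137']
150 ['75/117/130', '90/139/148', '91/139/148', '91/139/148', '92/139/148', '91/139/148', '78/119/132', '58/89/111']
```

Request:
servo_tool(motion=[[10, 2, 0, 0, 0, 0, 0], [10, 2, 0, 0, 0, 0, 0]])

```text
time: 9.4
tool_pos: [603.4, -125.9, 8.9]
tcp_rot: [179.9, 0.1, 3.2]
ft_force: [-3.5, -0.3, 1.2]
finger_gap: 23.7
```

Request:
servo_tool(motion=[[10, 2, 0, 0, 0, 0, 0], [10, 2, 0, 0, 0, 0, 0]])

```text
time: 9.6
tool_pos: [607.1, -125.6, 8.7]
tcp_rot: [180.0, 0.2, 3.2]
ft_force: [-4.7, -0.4, 0.2]
finger_gap: 23.5
```

Request:
servo_tool(motion=[[10, 2, 0, 0, 0, 0, 0], [10, 2, 0, 0, 0, 0, 0]])

```text
time: 9.8
tool_pos: [610.5, -125.3, 8.1]
tcp_rot: [180.0, 0.3, 3.2]
ft_force: [-6.0, -0.5, -0.3]
finger_gap: 23.3
```

```bash
python3 g.py
```

```text
[ 610.5 -125.3    8.1] F [-3.86  1.25 -0.8 ]
100 ['79/122/148', '80/123/149', '76/83/88', '108/116/121', '134/143/145', '110/118/123', '87/93/97', '51/78/98']
106 ['50/78/97', '76/116/141', '76/83/87', '108/116/121', '133/142/145', '110/118/123', '87/93/97', '50/75/94']
110 ['49/77/96', '51/78/97', '76/83/88', '108/115/121', '134/143/145', '110/118/123', '86/92/96', '50/76/95']
113 ['47/74/93', '51/79/98', '75/83/87', '107/115/120', '134/143/145', '110/118/123', '86/92/97', '52/79/99']
116 ['35/76/106', '51/78/98', '75/81/86', '107/115/120', '134/143/146', '109/118/122', '86/92/96', '52/80/100']
120 ['55/123/143', '43/95/131', '65/71/75', '102/110/115', '116/125/129', '105/112/117', '79/85/88', '53/82/102']
126 ['47/105/141', '62/136/149', '59/72/78', '81/87/91', '92/99/103', '83/88/93', '63/68/70', '54/84/105']
132 ['83/127/145', '68/111/131', '54/95/119', '80/86/90', '86/92/95', '78/83/87', '61/66/70', '87/134/149']
140 ['86/132/149', '86/132/148', '86/132/148', '80/122/138', '55/80/99', '59/120/131', '45/99/137', '55/86/106']
150 ['87/132/148', '87/133/148', '87/134/148', '87/133/148', '87/134/149', '86/131/145', '56/87/108', '56/85/107']
```

Request:
servo_tool(motion=[[10, 2.5, 0, -0.3, 0, -0.003, 0], [10, 2, 0, 0, 0, 0, 0]])

```text
time: 10.15
tool_pos: [613.6, -124.5, 7.5]
tcp_rot: [-180.0, 0.6, 3.3]
ft_force: [-10.8, 0.7, 7.5]
finger_gap: 23.6
```

Request:
servo_tool(motion=[[10, 2, 0, 0, 0, 0, 0], [10, 2, 0, 0, 0, 0, 0]])

```text
time: 10.35
tool_pos: [616.6, -124.2, 7.6]
tcp_rot: [-179.9, 0.8, 3.3]
ft_force: [-7.0, 1.5, 2.3]
finger_gap: 23.3
```

Request:
servo_tool(motion=[[10, 2, 0, 0, 0, 0, 0], [10, 2, 0, 0, 0, 0, 0]])

```text
time: 10.55
tool_pos: [620.0, -123.6, 7.7]
tcp_rot: [-179.9, 0.9, 3.3]
ft_force: [-6.4, 2.1, 1.6]
finger_gap: 23.5
```

```bash
python3 g.py
```

```text
[ 620.  -123.6    7.7] F [-2.92  2.32 -0.23]
100 ['92/140/149', '90/138/149', '85/131/149', '90/96/100', '115/122/128', '136/146/146', '105/113/118', '78/83/87']
106 ['55/86/106', '86/132/149', '83/127/149', '91/97/101', '115/123/129', '135/145/145', '106/113/118', '76/81/85']
110 ['52/81/101', '52/81/101', '82/126/149', '90/96/101', '114/122/128', '135/145/145', '105/113/117', '76/81/85']
113 ['50/77/97', '52/80/100', '81/125/148', '90/97/101', '114/122/128', '135/145/145', '105/112/117', '75/80/84']
116 ['51/78/98', '52/79/99', '81/125/148', '91/97/101', '115/123/128', '134/144/144', '105/112/117', '75/80/83']
120 ['49/77/96', '51/78/97', '81/124/149', '90/96/101', '115/123/128', '134/143/144', '105/113/118', '74/79/83']
126 ['43/95/132', '50/78/97', '68/103/126', '90/96/101', '115/122/128', '132/143/143', '104/112/117', '73/78/81']
132 ['60/131/149', '38/75/101', '57/87/108', '90/96/101', '115/122/128', '133/142/144', '105/112/116', '72/77/80']
140 ['48/104/137', '58/127/149', '40/72/96', '89/95/100', '115/123/128', '132/141/143', '104/112/116', '69/75/79']
150 ['86/131/149', '53/104/135', '60/133/149', '89/95/99', '109/117/122', '83/89/90', '69/74/77', '53/58/62']
```

View pics/last.png

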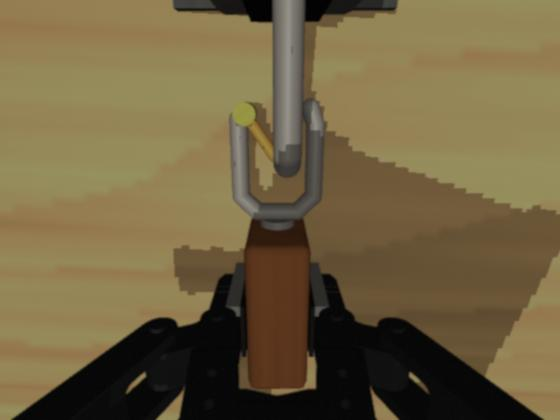

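Request:
servo_tool(motion=[[10, 2, 1, -0.8, 0, 0.006, 0], [10, 2, 0.8, 0, 0, 0.005, 0]])

```text
time: 10.9
tool_pos: [624.6, -124.4, 8.1]
tcp_rot: [-179.9, 0.2, 3.3]
ft_force: [-4.0, 1.8, -0.1]
finger_gap: 23.5
```

Request:
servo_tool(motion=[[10, 2, 0, 0, 0, 0.003, 0], [10, 2, 0, 0, 0, 0, 0]])

```text
time: 11.1
tool_pos: [629.2, -124.2, 8.1]
tcp_rot: [-179.9, -0.1, 3.3]
ft_force: [-2.5, -0.2, -0.2]
finger_gap: 23.5
```

Request:
servo_tool(motion=[[10, 1.5, 0, 0, 0, 0, 0], [10, 1.5, 0, 0, 0, 0, 0]])

```text
time: 11.3
tool_pos: [633.1, -124.5, 8.5]
tcp_rot: [-179.9, -0.2, 3.3]
ft_force: [-1.7, 1.6, -2.1]
finger_gap: 23.4
```

```bash
python3 g.py
```

```text
[ 633.1 -124.5    8.5] F [-2.27  0.06 -1.16]
100 ['73/111/127', '87/132/143', '95/103/107', '120/128/133', '125/134/135', '99/106/111', '61/68/75', '57/88/109']
106 ['54/85/107', '56/86/106', '95/102/107', '119/128/133', '126/135/136', '99/106/111', '58/66/72', '53/82/101']
110 ['50/111/145', '50/108/141', '95/102/107', '119/128/134', '126/135/136', '99/106/111', '55/66/75', '31/71/101']
113 ['43/98/125', '62/134/143', '95/102/106', '119/127/133', '125/134/136', '99/107/111', '54/67/77', '35/80/111']
116 ['37/82/113', '51/112/141', '95/102/107', '119/127/133', '125/133/136', '99/106/110', '53/64/73', '31/69/98']
120 ['55/88/109', '77/119/130', '95/103/107', '119/127/133', '125/133/136', '99/106/110', '56/65/72', '50/79/99']
126 ['77/117/131', '87/134/144', '94/102/106', '118/127/132', '124/133/135', '98/105/110', '56/67/75', '52/81/101']
132 ['76/117/131', '83/128/144', '94/102/106', '118/127/132', '124/133/135', '98/105/110', '54/65/74', '53/81/101']
140 ['69/106/126', '82/125/147', '95/101/106', '118/127/132', '123/132/134', '98/105/110', '54/65/74', '53/81/101']
150 ['77/117/143', '79/122/147', '94/100/105', '118/126/132', '122/131/134', '98/105/109', '52/65/75', '51/79/99']
```

Request:
servo_tool(motion=[[10, -3, 0, 0, 0, 0, 0], [10, -5, 0, 0, 0, 0, 0], [10, -5, 0, 0, 0, 0, 0], [10, -5, 0, 0, 0, 0, 0], [10, -5, 0, 0, 0, 0, 0], [10, -4, 0, 0, 0, 0, 0], [10, -1, 0, 0, 0, 0, 0], [10, 0, 0, 0, 0, 0, 0]])

```text
time: 12.25
tool_pos: [603.7, -127.2, 9.6]
tcp_rot: [-180.0, -0.4, 3.3]
ft_force: [-1.1, -0.4, -1.4]
finger_gap: 23.5
```

```bash
python3 g.py | head -1
```

```text
[ 603.7 -127.2    9.6] F [ 0.01  0.49 -0.95]
```

View pics/last.png

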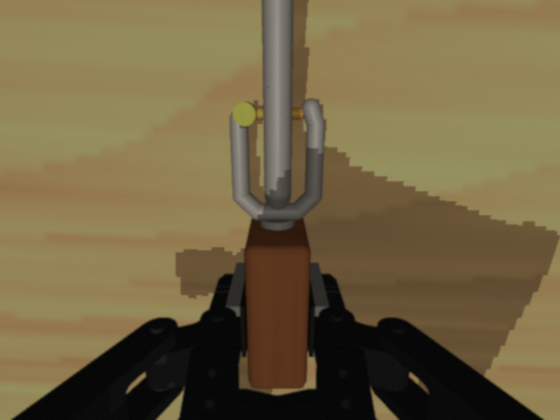

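Request:
servo_tool(motion=[[10, -4, 0, 1, 0, -0.004, 0], [10, 0, 0, 1, 0, 0, 0], [10, 0, 0, 0.5, 0, 0, 0], [10, 0, 0, 0, 0, 0, 0]])

```text
time: 12.8
tool_pos: [600.3, -127.4, 7.2]
tcp_rot: [180.0, -0.1, 3.3]
ft_force: [-0.6, -0.3, -0.4]
finger_gap: 23.5
```

Request:
servo_tool(motion=[[10, 0, 0, 0.3, 0, 0, 0], [30, 0, 0, 0, 0, 0, 0], [45, 0, 0, 0, 0, 0, 0], [60, 0, 0, 0, 0, 0, 0], [60, 0, 0, 0, 0, 0, 0], [60, 0, 0, 0, 0, 0, 0]])

```text
time: 13.4
tool_pos: [600.8, -127.5, 7.2]
tcp_rot: [180.0, -0.2, 3.3]
ft_force: [-0.0, -1.0, 0.1]
finger_gap: 60.3
```

Request:
servo_tool(motion=[[70, 0, 0, -10, 0, 0, 0], [70, 0, 0, -30, 0, 0, 0], [70, 0, 0, -40, 0, 0, 0], [70, -10, 0, -40, 0, 0, 0], [70, -30, 0, -20, 0, 0, 0], [70, 0, 0, 0, 0, 0, 0], [70, 0, 0, 0, 0, 0, 0]])

```text
time: 14.1
tool_pos: [559.1, -129.7, 156.0]
tcp_rot: [179.9, -0.2, 3.3]
ft_force: [0.4, 1.0, -1.5]
finger_gap: 69.9
```

Run:
```python
from h import *
s=sense();print(s['tool_pos'],s['ft_force'],s['finger_gap'])
w=snapshot('wrist');t=snapshot('scene')
cv2.imwrite('pics/fin.png',np.hstack([w[:,100:460],cv2.resize(t[190:310,230:390],None,fx=2.7,fy=3.5,interpolation=cv2.INTER_CUBIC)]))
```

```text
[ 559.07244802 -129.67740325  156.01939085] [ 0.39299186  1.02953243 -1.46006161] 69.91431571250871
```

View pics/fin.png

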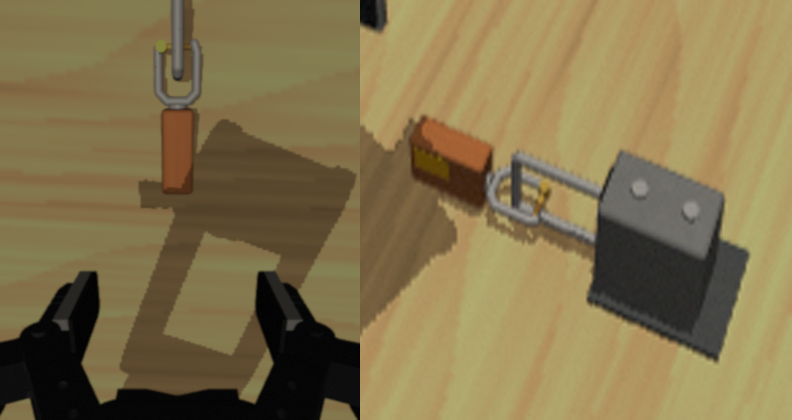

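The pass stands flat, the front bar is inside the hook, the gate is shut, and the gripper is well clear.

```bash
python3 -c "from bench import *; print(hand_in())"
```

```text
the job is handed in; nothing more can be done
None
```

The pass is clipped onto the loop. I gripped it by its sides, lined the gate up with the front bar and pressed until the loop stopped, about 26 mm in. The bar went into the hook and the gate sprang shut behind it. I then eased back to the loop's rest position, set the pass down, let go and withdrew, at about 14 s on the clock.

- **Final pictures:** The wrist and scene views after release show the pass standing on the table with the bar inside the closed hook, and nothing touching it. I did not tug the pass to test the catch.
- **Press force:** The highest wrist reading was about 11 N along the press direction. It came with about 7.5 N upward, probably the pass brushing the table while tipped under 1° nose down, which I corrected. Readings were taken only at the end of each short move, so a brief higher peak between them could have been missed.
- **Erasers and dish:** My path stayed clear of them, but I took no separate final picture of them.

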